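# Find the rocking cover and press it home

## Task

One of the four identical square covers on the metal enclosure is not clipped in: it rocks when you press lightly near its front or rear edge, while the sound ones only give a little. Press the covers lightly with the fingertips until you have found and rocked the loose one, then push it firmly down at its middle until it is fully home, and draw back. Only press: never push hard on a sound cover, and leave the tools and fasteners lying around as they are.

Things in the scene. Friction and masses are not known exactly. Their poses are not given: they have to be found in the camera images.
- enclosure: fixed aluminium box lying on its back, 224 x 224 x 60 mm, with four square openings, two by two, 100 mm apart, each with one grey cover (flat, 80 x 80 x 10 mm, 3 mm gap all round). Origin: centre of its underside; x to its far side (two black cable glands), y to its left, z up; yaw up to 0.35 rad either way. Which cover is loose varies; all look alike at rest
- opening_1 (a point): centre of the near left (-x, +y) square opening of the enclosure and of the cover in it, at the height of the deck (60 mm above the bench). Axes as the enclosure's. The cover's top stands 6 to 11 mm above this point at the start, by chance: its height does not tell whether it is loose
- opening_2 (a point): centre of the near right (-x, -y) square opening of the enclosure and of the cover in it, at the height of the deck (60 mm above the bench). Axes as the enclosure's. The cover's top stands 6 to 11 mm above this point at the start, by chance: its height does not tell whether it is loose
- opening_3 (a point): centre of the far left (+x, +y) square opening of the enclosure and of the cover in it, at the height of the deck (60 mm above the bench). Axes as the enclosure's. The cover's top stands 6 to 11 mm above this point at the start, by chance: its height does not tell whether it is loose
- opening_4 (a point): centre of the far right (+x, -y) square opening of the enclosure and of the cover in it, at the height of the deck (60 mm above the bench). Axes as the enclosure's. The cover's top stands 6 to 11 mm above this point at the start, by chance: its height does not tell whether it is loose
- rock (a joint): tilt of the loose cover, whichever opening it is in, about the enclosure's y direction through its middle, like a seesaw (rad): 0 level, positive far edge down, negative near edge down, at most 0.14 either way. Pressed 28 mm before or behind its middle it dips there by about 4 mm under 3 N, and springs level again; once home it no longer rocks
- clip (a joint): how far the loose cover has been pushed down (m): 0 not clipped, about 0.004 home on its seat. Pushed at its middle it does not yield below about 16 N (18 to 22 N is right), then slides down 4 mm onto its seat and stays
- gasket_a (a joint): how far the first sound cover, wherever it is, is pressed into its gasket (m): 0 at rest; it yields straight down by about 1 mm per 4 N, wherever it is pressed, and springs back; more than 0.0035 (about 14 N) harms the gasket
- gasket_b (a joint): how far the second sound cover, wherever it is, is pressed into its gasket (m): 0 at rest; it yields straight down by about 1 mm per 4 N, wherever it is pressed, and springs back; more than 0.0035 (about 14 N) harms the gasket
- gasket_c (a joint): how far the third sound cover, wherever it is, is pressed into its gasket (m): 0 at rest; it yields straight down by about 1 mm per 4 N, wherever it is pressed, and springs back; more than 0.0035 (about 14 N) harms the gasket
- hex_bolt: loose hex bolt, 36 x 87 x 34 mm, lying left of the enclosure; origin at the centre of its underside; not to be disturbed
- nut: loose dark hex nut, 36 x 42 x 19 mm, left of the enclosure; origin at the centre of its underside; not to be disturbed
- pliers: loose pliers with red grips, 57 x 171 x 13 mm, right of the enclosure; origin at the centre of their underside; not to be disturbed
- spanner: loose spanner, 30 x 165 x 10 mm, in front of the enclosure; origin at the centre of its underside; not to be disturbed

How it is judged:
By the outcome, as a careful person would: the job done as asked, in the order asked, and still so for the second after the job is handed in, with the robot touching nothing.
It also fails if it takes over 45 s, if anything falls off the work surface, if the arm or the gripper's body presses on something with over 40 N, if the wrist force passes 120 N, or if a joint passes its speed limit or range.

## Robot

A 7-joint arm with a two-finger parallel gripper is mounted at the origin on a cart in front of the work surface, level with it; the furniture and walls round the work are solid. World frame = base frame: x ahead of the robot, y to its left, z up, the work surface at z = 0. Lengths are in m, angles in rad, forces in N, time in s.
With the tool pointing down it reaches from about 0.4 to 0.85 m from the base axis. Payload 10.4 kg.
Tool frame: the origin (TCP) lies midway between the tips of the shut fingers; the grasp point (between the pads) lies 19 mm behind it; z points along the fingers, y is the line along which they close (so a half turn about z gives the same grasp; the last joint's range is limited). The gripper opens to 87 mm and grips with 3 to 60 N. Pads are 19 mm wide; open, the fingers measure 117 mm over their backs; the gripper's body (75 mm by 190 mm) begins 51 mm behind the grasp point.
Start: joints at [1.272, 0.332, -0.065, 1.46, 0.022, 1.35, -0.088], TCP at [0.17, -0.601, 0.223] pointing down, gripper open.
Joint ranges: [-2.6, 2.6], [-0.5, 2.12], [-1.47, 1.34], [0.16, 2.42], [-1.27, 4.41], [0.06, 2.06], [-2.6, 2.6]. Speed limits (rad/s): [2.22, 2.22, 2.79, 2.79, 3.14, 3.14, 3.14].

## Interface

Orientations are given as a unit quaternion [x, y, z, w].
In Python, from bench import r gives the robot as it stands.
- The arm moves only by the tool move_arm, never from a script. Its argument "targets" is a list of rows, each a list of 3 entries, a list of its own where there are three numbers: the shift along the tool's x, y, z in cm, then the turn, a rotation vector about the tool's x, y, z in rad, then the opening in per cent of the stroke, from 0 (shut) to 100 (fully open). In form: [[[x, y, z], [wx, wy, wz], gripper], ...]. A call has 1 to 20 rows; each row shifts and turns the commanded pose from where the row before left it, along the tool's axes as they then stand; what a row does not reach is not made up. A row lasts 1/8 s, in which the tool goes at most 62.5 mm and 10.7 degrees, less where a joint would pass 70% of its speed; a pose out of reach is approached as far as the arm can. A call with a gripper value outside its range is refused whole. The fingers move at their own pace and stop on an object; "grip_force" is the grip in N (left out, the last holds). Time passes only in rows, so rows that do not move let the fingers close. It gives the time, the measured TCP pose, the force, the opening and the grip force at its end, in the units of the state.
- r.read_state(): the state, without advancing time (a new reading comes with each control period).
- r.camera(name): name is "side" or "top" or "wrist"; returns a dict with "image" (420x560x3 uint8, blue, green, red), "vertical_fov" (degrees; the focal length in pixels is half the picture's height over the tangent of half this angle, whatever the lens; pixels are square), "cx", "cy" (the principal point, pixels), "cam_to_world" (4x4, takes a point from camera to world coordinates). Camera axes: x right, y down, z forward; pixel columns grow to the right and rows downward; lengths in m; the calibration is good to about 2 mm. A picture is of the moment at which its call begins. There is no depth.
- r.close_job(): hands the job in; it is judged then, once.
The state is a dict: "time": time; "joint_positions": joint angles; "joint_vel": joint speeds; "joint_torque": joint torques, N m; "ee_pos": TCP position; "eef_rot": TCP orientation; "ft_force": force on the tool from outside, world axes, zero at the start; "torque": the same for the moment, N m; "width": finger opening in m; "grip_force": force on a finger pad.
Only numpy, scipy, OpenCV 4.12 (cv2) and the standard library are available. Lean on these libraries where they do the work, as an engineer would, in place of code of your own. Each camera call takes 0.05 s, during which the arm holds its last target. There are 200 camera calls.

## Working session

There is one attempt and no reset: what is moved stays moved. The work goes in short steps, Python scripts to look and compute and a tool call to move; the robot and the scene stay as the last step left them, time stands still between calls to the robot, and variables do not carry over. Pictures are saved under pics/ and viewed, at most 10 in all, crops included, and the job is handed in when it is done.

Besides the shell and the picture viewer there is one more tool, called after "Call:" in YAML: its name, and indented under it one key for each argument. move_arm: Moves the arm, as the interface text tells. Its arguments: {"type":"object","properties":{"targets":{"type":"array"},"grip_force":{"type":"number"}},"required":["targets"]}

```bash
mkdir -p pics
python3 - <<'E'
from bench import r
import cv2,numpy as np
np.set_printoptions(precision=4,suppress=True)
for n in ["top","side"]:
    c=r.camera(n); cv2.imwrite(f"pics/{n}0.png",c["image"]); print(n,c["vertical_fov"],c["cx"],c["cy"]);print(np.array(c["cam_to_world"]))
s=r.read_state(); print(s)
E
```

```text
top 49.00593160992367 286.42351822592997 212.0061438002848
[[ 0.0056 -0.9862  0.1654  0.3238]
 [-0.9999 -0.0076 -0.0116  0.0148]
 [ 0.0127 -0.1653 -0.9862  1.1135]
 [ 0.      0.      0.      1.    ]]
side 48.27420302639281 280.19268525920575 202.90169852765746
[[-0.9581 -0.1649  0.234   0.31  ]
 [-0.2863  0.5659 -0.7732  0.7449]
 [-0.0049 -0.8078 -0.5894  0.6165]
 [ 0.      0.      0.      1.    ]]
{'time': 0.1, 'joint_positions': array([ 1.2724,  0.3328, -0.0647,  1.4609,  0.0216,  1.3499, -0.0885]), 'joint_vel': array([-0.0004, -0.0006, -0.0011, -0.0003, -0.0004,  0.0005, -0.0014]), 'joint_torque': array([  0.0011, -62.4551,   0.0244, -39.0719,  -0.0615,   0.0367,
         0.0001]), 'ee_pos': array([ 0.1701, -0.601 ,  0.2218]), 'eef_rot': array([ 0.9905,  0.1375, -0.0001, -0.0006]), 'ft_force': array([-0.4263,  0.6756, -0.9611]), 'torque': array([ 0.0265, -0.0197, -0.0292]), 'grip_force': 0.0, 'width': 0.08696307870063764}
```

View pics/top0.png

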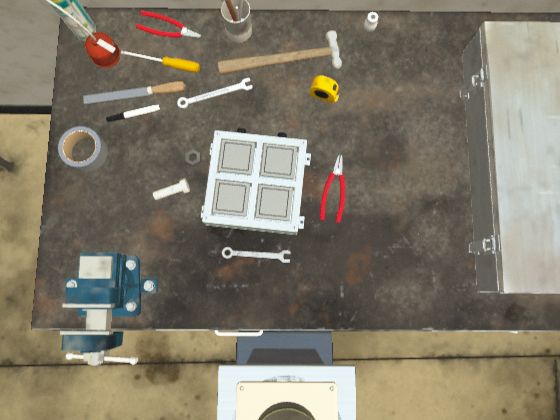

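View pics/side0.png

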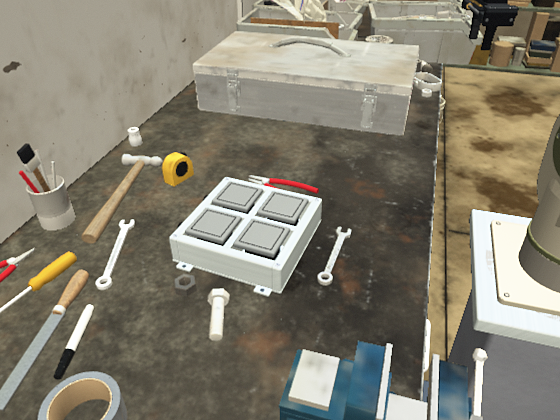

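The top view shows the enclosure with deck corners near (215,131), (308,141), (298,232), (204,221). The toolbox to the right has its left face near column 470. In the side view the four covers are all clear. I'll zoom in for exact cover corners.

```bash
cat > h.py <<'E'
from bench import r
import cv2,numpy as np
np.set_printoptions(precision=4,suppress=True)
def ray(c,u,v,z):
    f=210/np.tan(np.radians(c["vertical_fov"])/2); T=np.array(c["cam_to_world"])
    d=T[:3,:3]@np.array([(u-c["cx"])/f,(v-c["cy"])/f,1]); return T[:3,3]+d*(z-T[2,3])/d[2]
E
python3 - <<'E'
from h import *
c=r.camera("top"); im=c["image"]
cv2.imwrite("pics/crop.png",cv2.resize(im[120:240,190:320],None,fx=5,fy=5,interpolation=cv2.INTER_CUBIC))
for z,p in [(.06,[(215,131),(308,141),(298,232),(204,221)]),(0.069,[(238,157),(278,161),(234,198),(274,203)])]:
    for q in p: print(q,ray(c,*q,z))
for q in [(470,290),(470,60),(483,22)]: print(q,ray(c,*q,0))
E
```

```text
(215, 131) [0.695  0.1737 0.06  ]
(308, 141) [ 0.6724 -0.0481  0.06  ]
(298, 232) [ 0.4541 -0.0246  0.06  ]
(204, 221) [0.478  0.1923 0.06  ]
(238, 157) [0.6288 0.1166 0.069 ]
(278, 161) [0.62   0.0229 0.069 ]
(234, 198) [0.5308 0.1236 0.069 ]
(274, 203) [0.5199 0.0312 0.069 ]
(470, 290) [ 0.3246 -0.4391  0.    ]
(470, 60) [ 0.9163 -0.475   0.    ]
(483, 22) [ 1.0248 -0.5161  0.    ]
```

View pics/crop.png

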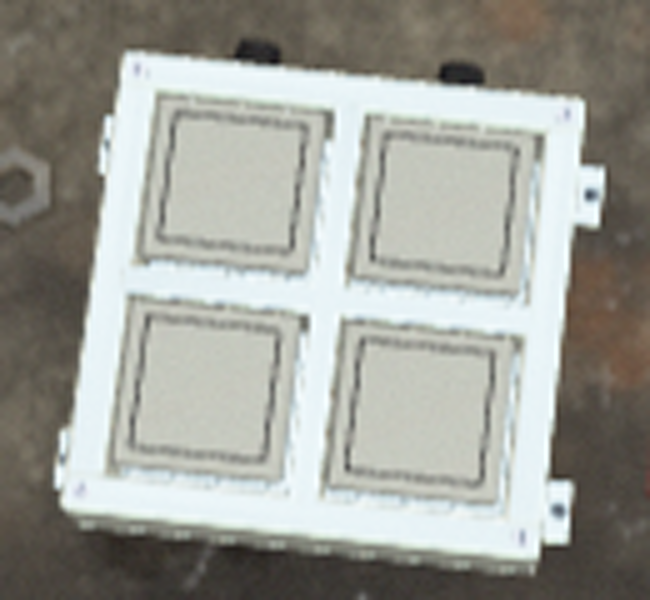

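The crop shows the deck corners at about (122,52), (583,100), (540,553) and (62,508) in crop pixels, and the four covers clearly.

Run:
```python
from h import *
c=r.camera("top")
P=np.array([ray(c,190-.4+u/5,120-.4+v/5,.06)[:2] for u,v in [(122,52),(583,100),(540,553),(62,508)]])
M=np.array([[1,1],[1,-1],[-1,-1],[-1,1]])*.112
m=P.mean(0); q=P-m
yaw=np.arctan2((M[:,0]*q[:,1]-M[:,1]*q[:,0]).sum(),(M*q).sum())
R=np.array([[np.cos(yaw),-np.sin(yaw)],[np.sin(yaw),np.cos(yaw)]])
print(m,yaw,"res",q-M@R.T)
# cover outlines
C={1:[(127,297),(307,315),(290,483),(108,475)],2:[(340,318),(520,338),(503,502),(322,492)],3:[(157,93),(332,112),(308,272),(137,262)],4:[(366,115),(543,135),(528,300),(348,280)]}
for k,o in {1:(-.05,.05),2:(-.05,-.05),3:(.05,.05),4:(.05,-.05)}.items():
    print(k,m+R@o,np.mean([ray(c,189.6+u/5,119.6+v/5,.069)[:2] for u,v in C[k]],0))
```

```text
[0.5773 0.0764] -0.09291989416841785 res [[-0.0017 -0.0013]
 [-0.0026  0.0017]
 [ 0.0029  0.0011]
 [ 0.0014 -0.0014]]
1 [0.5321 0.1308] [0.5308 0.13  ]
2 [0.5228 0.0313] [0.5222 0.0316]
3 [0.6317 0.1216] [0.6301 0.1206]
4 [0.6224 0.022 ] [0.62   0.0209]
```

Call:
move_arm:
  targets:
    - [[0, 0, -5], [0, 0, 0], 0]
    - [[0, 0, -5], [0, 0, 0], 0]
    - [[3.4, -3.4, 0], [0, 0, 0], 0]
    - [[3.4, -3.4, 0], [0, 0, 0], 0]
    - [[3.4, -3.4, 0], [0, 0, 0], 0]
    - [[3.4, -3.4, 0], [0, 0, 0], 0]
    - [[3.4, -3.4, 0], [0, 0, 0], 0]
    - [[3.4, -3.4, 0], [0, 0, 0], 0]
    - [[3.4, -3.4, 0], [0, 0, 0], 0]
    - [[3.4, -3.4, 0], [0, 0, 0], 0]
    - [[3.4, -3.4, 0], [0, 0, 0], 0]
    - [[3.4, -3.4, 0], [0, 0, 0], 0]
    - [[3.4, -3.4, 0], [0, 0, 0], 0]
    - [[3.4, -3.4, 0], [0, 0, 0], 0]
    - [[3.4, -3.4, 0], [0, 0, 0], 0]
    - [[3.4, -3.4, 0], [0, 0, 0], 0]
    - [[3.4, -3.4, 0], [0, 0, 0], 0]
    - [[0, 0, 0], [0, 0, 0.18], 0]
    - [[0, 0, 0], [0, 0, 0.18], 0]
    - [[0, 0, 0], [0, 0, 0], 0]

```text
time: 2.7
ee_pos: [0.522, 0.0283, 0.3224]
eef_rot: [0.999, -0.041, -0.0, 0.0]
ft_force: [0.2, -0.1, 0.1]
width: 0.0009
grip_force: 0.0
```

Call:
move_arm:
  targets:
    - [[-1.4, -0.2, 5], [0, 0, -0.005], 0]
    - [[-1.4, -0.2, 5], [0, 0, 0.016], 0]
    - [[0, 0, 5], [0, 0, 0], 0]
    - [[0, 0, 5], [0, 0, 0], 0]
    - [[0, 0, 3], [0, 0, 0], 0]
    - [[0, 0, 1.5], [0, 0, 0], 0]
    - [[0, 0, 0], [0, 0, 0], 0]
    - [[0, 0, 0], [0, 0, 0], 0]

```text
time: 3.7
ee_pos: [0.4954, 0.0346, 0.0788]
eef_rot: [0.999, -0.047, 0.001, 0.0]
ft_force: [0.1, -0.6, -0.2]
width: 0.0007
grip_force: 0.0
```

Call:
move_arm:
  targets:
    - [[0, 0, 0.7], [0, 0, 0], 0]
    - [[0, 0, 0], [0, 0, 0], 0]
    - [[0, 0, 0], [0, 0, 0], 0]

```text
time: 4.08
ee_pos: [0.4946, 0.0345, 0.0707]
eef_rot: [0.999, -0.048, 0.0, 0.0]
ft_force: [0.5, 0.3, 0.4]
width: 0.0005
grip_force: 0.0
```

Call:
move_arm:
  targets:
    - [[0, 0, 0.15], [0, 0, 0], 0]
    - [[0, 0, 0], [0, 0, 0], 0]

```text
time: 4.32
ee_pos: [0.4946, 0.0345, 0.069]
eef_rot: [0.999, -0.048, 0.0, 0.0]
ft_force: [-0.1, 0.6, 0.8]
width: 0.0003
grip_force: 0.1
```

Call:
move_arm:
  targets:
    - [[0, 0, 0.1], [0, 0, 0], 0]
    - [[0, 0, 0], [0, 0, 0], 0]

```text
time: 4.58
ee_pos: [0.4946, 0.0345, 0.0682]
eef_rot: [0.999, -0.048, 0.0, 0.0]
ft_force: [-1.7, -0.4, 4.3]
width: 0.0004
grip_force: 1.7
```

Call:
move_arm:
  targets:
    - [[0, 0, 0.1], [0, 0, 0], 0]
    - [[0, 0, 0], [0, 0, 0], 0]

```text
time: 4.82
ee_pos: [0.4946, 0.0345, 0.0673]
eef_rot: [0.999, -0.048, 0.0, 0.0]
ft_force: [-1.5, -0.0, 6.5]
width: 0.0004
grip_force: 3.4
```

Cover 2 gives about 3 to 4 N/mm, so it is sound. Next is cover 1.

Call:
move_arm:
  targets:
    - [[0, 0, -1.2], [0, 0, 0], 0]
    - [[0, -5, 0], [0, 0, 0], 0]
    - [[0, -5, 0], [0, 0, 0], 0]
    - [[0, 0, 0.75], [0, 0, 0], 0]
    - [[0, 0, 0], [0, 0, 0], 0]
    - [[0, 0, 0], [0, 0, 0], 0]

```text
time: 5.58
ee_pos: [0.5041, 0.1326, 0.0716]
eef_rot: [0.999, -0.048, -0.0, 0.0]
ft_force: [0.0, -0.3, -0.7]
width: 0.0006
grip_force: 0.0
```

Call:
move_arm:
  targets:
    - [[0, 0, 0.15], [0, 0, 0], 0]
    - [[0, 0, 0], [0, 0, 0], 0]

```text
time: 5.82
ee_pos: [0.5041, 0.1335, 0.0701]
eef_rot: [0.999, -0.048, 0.0, 0.0]
ft_force: [0.0, -0.7, 0.7]
width: 0.0
grip_force: 0.0
```

Call:
move_arm:
  targets:
    - [[0, 0, 0.1], [0, 0, 0], 0]
    - [[0, 0, 0], [0, 0, 0], 0]

```text
time: 6.08
ee_pos: [0.5041, 0.1338, 0.0691]
eef_rot: [0.999, -0.048, 0.0, 0.0]
ft_force: [-0.5, -0.5, 1.6]
width: 0.0006
grip_force: 0.6
```

Call:
move_arm:
  targets:
    - [[0, 0, 0.1], [0, 0, 0], 0]
    - [[0, 0, 0], [0, 0, 0], 0]

```text
time: 6.32
ee_pos: [0.5041, 0.1338, 0.0682]
eef_rot: [0.999, -0.048, 0.0, 0.0]
ft_force: [-0.7, -3.0, 4.8]
width: 0.0004
grip_force: 2.3
```

Call:
move_arm:
  targets:
    - [[0, 0, 0.1], [0, 0, 0], 0]
    - [[0, 0, 0], [0, 0, 0], 0]

```text
time: 6.58
ee_pos: [0.5042, 0.1339, 0.0674]
eef_rot: [0.999, -0.048, 0.0, 0.0]
ft_force: [-2.7, -2.4, 8.0]
width: 0.0004
grip_force: 3.8
```

Cover 1 is sound too. Next is cover 3.

Call:
move_arm:
  targets:
    - [[0, 0, -1.2], [0, 0, 0], 0]
    - [[5, 0.1, 0], [0, 0, 0], 0]
    - [[5, 0, 0], [0, 0, 0], 0]
    - [[0, 0, 0.75], [0, 0, 0], 0]
    - [[0, 0, 0], [0, 0, 0], 0]
    - [[0, 0, 0], [0, 0, 0], 0]

```text
time: 7.32
ee_pos: [0.6026, 0.1241, 0.0719]
eef_rot: [0.999, -0.047, -0.0, 0.0]
ft_force: [0.2, -0.3, 1.0]
width: 0.0003
grip_force: 0.0
```

Call:
move_arm:
  targets:
    - [[0, 0, 0.15], [0, 0, 0], 0]
    - [[0, 0, 0], [0, 0, 0], 0]

```text
time: 7.58
ee_pos: [0.6032, 0.1235, 0.0703]
eef_rot: [0.999, -0.047, 0.0, 0.0]
ft_force: [0.7, 0.7, -0.5]
width: 0.0004
grip_force: 0.0
```

Call:
move_arm:
  targets:
    - [[0, 0, 0.1], [0, 0, 0], 0]
    - [[0, 0, 0], [0, 0, 0], 0]

```text
time: 7.82
ee_pos: [0.6034, 0.1235, 0.069]
eef_rot: [0.999, -0.048, -0.0, 0.0]
ft_force: [-0.2, -0.4, -0.1]
width: 0.0006
grip_force: 0.0
```

Call:
move_arm:
  targets:
    - [[0, 0, 0.15], [0, 0, 0], 0]
    - [[0, 0, 0], [0, 0, 0], 0]

```text
time: 8.07
ee_pos: [0.6034, 0.1235, 0.0674]
eef_rot: [0.999, -0.048, -0.0, 0.0]
ft_force: [-0.5, 0.5, -0.1]
width: 0.0004
grip_force: 0.0
```

Call:
move_arm:
  targets:
    - [[0, 0, 0.1], [0, 0, 0], 0]
    - [[0, 0, 0], [0, 0, 0], 0]

```text
time: 8.32
ee_pos: [0.6034, 0.1236, 0.0665]
eef_rot: [0.999, -0.048, -0.0, 0.0]
ft_force: [-1.4, 0.6, 0.8]
width: 0.0008
grip_force: 0.4
```

Call:
move_arm:
  targets:
    - [[0, 0, 0.1], [0, 0, 0], 0]
    - [[0, 0, 0], [0, 0, 0], 0]

```text
time: 8.57
ee_pos: [0.6033, 0.1236, 0.0655]
eef_rot: [0.999, -0.048, -0.0, 0.0]
ft_force: [-2.0, 0.1, 2.1]
width: 0.0005
grip_force: 1.2
```

Call:
move_arm:
  targets:
    - [[0, 0, 0.1], [0, 0, 0], 0]
    - [[0, 0, 0], [0, 0, 0], 0]

```text
time: 8.82
ee_pos: [0.6033, 0.1237, 0.0646]
eef_rot: [0.999, -0.047, -0.0, 0.0]
ft_force: [-2.7, -0.8, 4.1]
width: 0.0004
grip_force: 2.1
```

Call:
move_arm:
  targets:
    - [[0, 0, 0.1], [0, 0, 0], 0]
    - [[0, 0, 0], [0, 0, 0], 0]
    - [[0, 0, 0], [0, 0, 0], 0]

```text
time: 9.2
ee_pos: [0.6031, 0.1237, 0.0638]
eef_rot: [0.999, -0.047, -0.0, 0.0]
ft_force: [-5.6, -0.9, 6.9]
width: 0.0003
grip_force: 4.0
```

Cover 3 looks sound (about 2 to 3 N/mm). Cover 4 next, which should be clearly softer.

Call:
move_arm:
  targets:
    - [[0, 0, -1.5], [0, 0, 0], 0]
    - [[0, 5, 0], [0, 0, 0], 0]
    - [[0, 5, 0], [0, 0, 0], 0]
    - [[0, 0, 0.75], [0, 0, 0], 0]
    - [[0, 0, 0], [0, 0, 0], 0]
    - [[0, 0, 0], [0, 0, 0], 0]

```text
time: 9.95
ee_pos: [0.5942, 0.0257, 0.0715]
eef_rot: [0.999, -0.047, 0.0, -0.0]
ft_force: [-0.7, 0.7, 0.4]
width: 0.0006
grip_force: 0.0
```

Call:
move_arm:
  targets:
    - [[0, 0, 0.15], [0, 0, 0], 0]
    - [[0, 0, 0], [0, 0, 0], 0]

```text
time: 10.2
ee_pos: [0.5939, 0.0246, 0.0695]
eef_rot: [0.999, -0.047, -0.0, -0.0]
ft_force: [0.4, 0.1, 1.1]
width: 0.0004
grip_force: 0.0
```

Call:
move_arm:
  targets:
    - [[0, 0, 0.15], [0, 0, 0], 0]
    - [[0, 0, 0], [0, 0, 0], 0]

```text
time: 10.45
ee_pos: [0.5941, 0.0242, 0.0681]
eef_rot: [0.999, -0.047, 0.0, -0.0]
ft_force: [-0.6, 1.0, 1.0]
width: 0.0008
grip_force: 0.5
```

Call:
move_arm:
  targets:
    - [[0, 0, 0.1], [0, 0, 0], 0]
    - [[0, 0, 0], [0, 0, 0], 0]

```text
time: 10.7
ee_pos: [0.5941, 0.0243, 0.0673]
eef_rot: [0.999, -0.047, 0.0, -0.0]
ft_force: [-0.4, 0.9, 4.4]
width: 0.0006
grip_force: 2.0
```

Call:
move_arm:
  targets:
    - [[0, 0, 0.1], [0, 0, 0], 0]
    - [[0, 0, 0], [0, 0, 0], 0]

```text
time: 10.95
ee_pos: [0.5941, 0.0242, 0.0665]
eef_rot: [0.999, -0.048, 0.0, -0.0]
ft_force: [-1.9, 0.7, 8.2]
width: 0.0004
grip_force: 3.6
```

Cover 4 gives about 4.5 N/mm, so it is sound. Cover 3 gave only about 2 N/mm over 3 mm, with a sideways force, which fits rocking on the inner edge of the pad. I'll confirm at its far edge, further out.

Call:
move_arm:
  targets:
    - [[0, 0, -1.3], [0, 0, 0], 0]
    - [[3.2, -5, 0], [0, 0, 0], 0]
    - [[3.1, -5, 0], [0, 0, 0], 0]
    - [[0, 0, 1.1], [0, 0, 0], 0]
    - [[0, 0, 0], [0, 0, 0], 0]
    - [[0, 0, 0], [0, 0, 0], 0]

```text
time: 11.7
ee_pos: [0.6661, 0.1156, 0.0683]
eef_rot: [0.999, -0.049, -0.0, 0.001]
ft_force: [0.5, -0.8, -0.1]
width: 0.0006
grip_force: 0.0
```

```bash
python3 -c "
from h import *
cv2.imwrite('pics/a.png',r.camera('side')['image'])"
```

Call:
move_arm:
  targets:
    - [[0, 0, 0.15], [0, 0, 0], 0]
    - [[0, 0, 0], [0, 0, 0], 0]

```text
time: 12.0
ee_pos: [0.6662, 0.1169, 0.0668]
eef_rot: [0.999, -0.048, 0.0, 0.0]
ft_force: [-0.8, 0.0, 0.8]
width: 0.0004
grip_force: 0.1
```

Call:
move_arm:
  targets:
    - [[0, 0, 0.1], [0, 0, 0], 0]
    - [[0, 0, 0], [0, 0, 0], 0]

```text
time: 12.25
ee_pos: [0.6664, 0.1173, 0.0657]
eef_rot: [0.999, -0.048, 0.0, 0.0]
ft_force: [1.0, -1.2, 0.2]
width: 0.0006
grip_force: 0.7
```

Call:
move_arm:
  targets:
    - [[0, 0, 0.1], [0, 0, 0], 0]
    - [[0, 0, 0], [0, 0, 0], 0]

```text
time: 12.5
ee_pos: [0.6665, 0.1174, 0.0647]
eef_rot: [0.999, -0.048, 0.0, 0.0]
ft_force: [1.6, -2.1, 1.9]
width: 0.0006
grip_force: 1.3
```

Call:
move_arm:
  targets:
    - [[0, 0, 0.1], [0, 0, 0], 0]
    - [[0, 0, 0], [0, 0, 0], 0]

```text
time: 12.75
ee_pos: [0.6667, 0.1174, 0.0639]
eef_rot: [0.999, -0.048, 0.001, -0.0]
ft_force: [3.3, -1.0, 3.1]
width: 0.0007
grip_force: 2.0
```

```bash
python3 -c "
from h import *
i=r.camera('side')['image'];a=cv2.imread('pics/a.png')
f=lambda x:cv2.resize(x[160:260,170:330],None,fx=4.5,fy=3*1.0,interpolation=2)
cv2.imwrite('pics/ab.png',np.vstack([f(a),f(i)])); print(r.read_state()['ft_force'],r.read_state()['ee_pos'])"
```

```text
[ 3.4732 -2.058   3.8554] [0.6667 0.1174 0.0639]
```

View pics/ab.png

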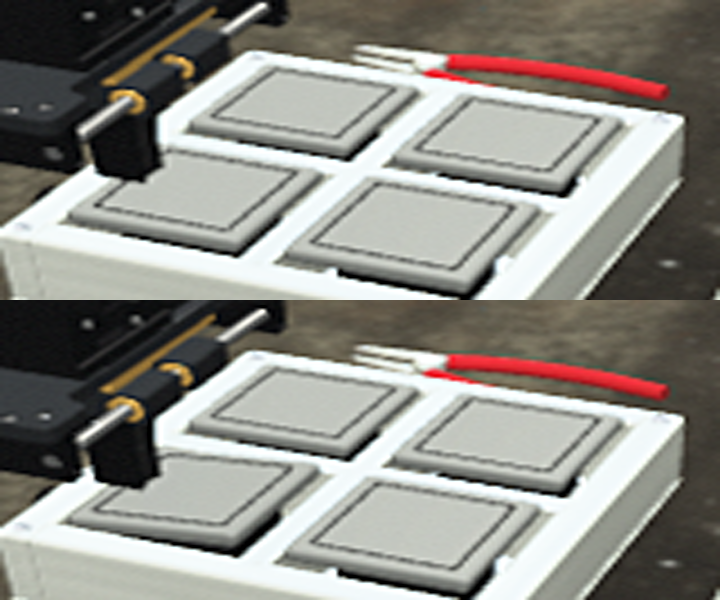

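In the lower half the cover in opening 3 (near (190,490)) tilts visibly, its near edge raised, and the side force flips sign compared with the other edge. So cover 3 is the loose one and has been rocked. Next I push it at its middle.

Call:
move_arm:
  targets:
    - [[0, 0, -0.9], [0, 0, 0], 0]
    - [[-3.6, 0, 0], [0, 0, 0], 0]
    - [[0, 0, 0], [0, 0, 0], 0]
    - [[0, 0, 0.5], [0, 0, 0], 0]
    - [[0, 0, 0], [0, 0, 0], 0]

```text
time: 13.42
ee_pos: [0.6306, 0.1209, 0.0672]
eef_rot: [0.999, -0.048, -0.0, -0.0]
ft_force: [0.4, -0.2, -0.1]
width: 0.0007
grip_force: 0.0
```

Call:
move_arm:
  targets:
    - [[0, 0, 0.1], [0, 0, 0], 0]
    - [[0, 0, 0], [0, 0, 0], 0]

```text
time: 13.68
ee_pos: [0.6307, 0.1209, 0.067]
eef_rot: [0.999, -0.048, 0.0, 0.0]
ft_force: [-2.5, -1.6, 6.1]
width: 0.0004
grip_force: 3.1
```

Call:
move_arm:
  targets:
    - [[0, 0, 0.07], [0, 0, 0], 0]
    - [[0, 0, 0], [0, 0, 0], 0]

```text
time: 13.92
ee_pos: [0.6308, 0.1209, 0.0669]
eef_rot: [0.999, -0.048, 0.0, 0.0]
ft_force: [-4.5, -1.8, 11.7]
width: 0.0009
grip_force: 5.7
```

Call:
move_arm:
  targets:
    - [[0, 0, 0.06], [0, 0, 0], 0]
    - [[0, 0, 0], [0, 0, 0], 0]

```text
time: 14.18
ee_pos: [0.6308, 0.1209, 0.0667]
eef_rot: [0.999, -0.048, 0.0, 0.0]
ft_force: [-5.5, -2.0, 15.6]
width: 0.0009
grip_force: 7.3
```

Call:
move_arm:
  targets:
    - [[0, 0, 0.05], [0, 0, 0], 0]
    - [[0, 0, 0], [0, 0, 0], 0]

```text
time: 14.42
ee_pos: [0.6308, 0.1209, 0.0663]
eef_rot: [0.999, -0.048, 0.0, 0.0]
ft_force: [-6.1, -2.6, 15.5]
width: 0.0006
grip_force: 7.7
```

Call:
move_arm:
  targets:
    - [[0, 0, 0.05], [0, 0, 0], 0]
    - [[0, 0, 0], [0, 0, 0], 0]

```text
time: 14.68
ee_pos: [0.6308, 0.1209, 0.0659]
eef_rot: [0.999, -0.048, 0.0, 0.0]
ft_force: [-6.4, -1.3, 16.1]
width: 0.0004
grip_force: 7.8
```

Call:
move_arm:
  targets:
    - [[0, 0, 0.1], [0, 0, 0], 0]
    - [[0, 0, 0.1], [0, 0, 0], 0]
    - [[0, 0, 0], [0, 0, 0], 0]

```text
time: 15.05
ee_pos: [0.6308, 0.1209, 0.0638]
eef_rot: [0.999, -0.048, 0.0, 0.0]
ft_force: [-6.4, -3.6, 16.0]
width: 0.0003
grip_force: 7.7
```

Call:
move_arm:
  targets:
    - [[0, 0, 0.1], [0, 0, 0], 0]
    - [[0, 0, 0], [0, 0, 0], 0]

```text
time: 15.3
ee_pos: [0.6308, 0.1209, 0.063]
eef_rot: [0.999, -0.048, 0.0, 0.0]
ft_force: [-6.2, -2.1, 16.6]
width: 0.0002
grip_force: 8.4
```

Call:
move_arm:
  targets:
    - [[0, 0, 0.05], [0, 0, 0], 0]
    - [[0, 0, 0], [0, 0, 0], 0]

```text
time: 15.55
ee_pos: [0.6308, 0.1209, 0.0629]
eef_rot: [0.999, -0.048, 0.0, 0.0]
ft_force: [-9.3, -3.1, 21.3]
width: 0.0002
grip_force: 10.4
```

Cover 3 is home: it travelled 4 mm and then stopped hard at 21 N. I'll draw back straight up and clear.

Call:
move_arm:
  targets:
    - [[0, 0, 0], [0, 0, 0], 0]
    - [[0, 0, -0.2], [0, 0, 0], 0]
    - [[0, 0, -2], [0, 0, 0], 0]
    - [[0, 0, -5], [0, 0, 0], 0]
    - [[0, 0, -5], [0, 0, 0], 0]
    - [[-4, 0, -5], [0, 0, 0], 0]
    - [[-5, 0, 0], [0, 0, 0], 0]
    - [[-5, 0, 0], [0, 0, 0], 0]
    - [[0, 0, 0], [0, 0, 0], 0]
    - [[0, 0, 0], [0, 0, 0], 0]

```text
time: 16.8
ee_pos: [0.4926, 0.134, 0.2326]
eef_rot: [0.999, -0.048, 0.001, 0.0]
ft_force: [-0.3, 0.1, 0.9]
width: 0.001
grip_force: 0.0
```

```bash
python3 -c "
from h import *
i=r.camera('side')['image']
cv2.imwrite('pics/end.png',cv2.resize(i[160:360,140:380],None,fx=3,fy=3,interpolation=2))"
```

```text
(no output)
```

View pics/end.png

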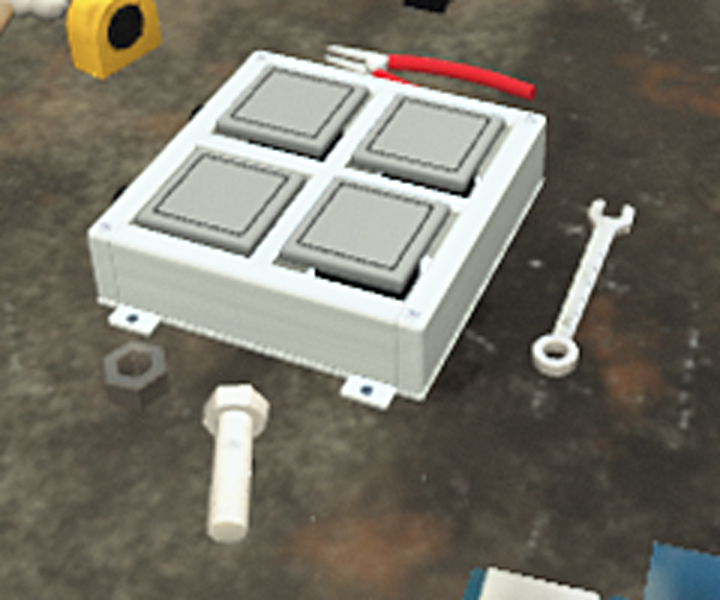

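Cover 3 (near (222,195)) now sits lower and level, and the bolt, nut, spanner and pliers are undisturbed. Handing in.

```bash
python3 -c "
from bench import r
print(r.close_job())"
```

```text
the job is handed in; nothing more can be done
None
```

The loose cover was the far left one (opening 3): I rocked it at both edges, pushed it 4 mm down onto its seat at about 21 N, drew back and handed the job in; the sound covers saw at most about 8 N.

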